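# Move the specimen bar from the vise to the microscope

### The arm

A 7-joint arm with a two-finger parallel gripper is mounted at the origin on the work surface. World frame = base frame: x ahead of the robot, y to its left, z up, the work surface at z = 0. Lengths are in m, angles in rad, forces in N, time in s.
With the tool pointing down it reaches from about 0.4 to 0.9 m from the base axis. Payload 5.5 kg.
Tool frame: the origin (TCP) lies between the finger pads; the fingertips stand 14 mm ahead of it and the grasp point (between the pads) lies 5 mm behind it; z points along the fingers, y is the direction in which the jaws open and shut (so a half turn about z gives the same grasp; the last joint's range is limited). The gripper opens to 92 mm and grips with 3 to 60 N. Pads are 19 mm wide; open, the fingers measure 130 mm over their backs; the gripper's body (75 mm by 190 mm) begins 47 mm behind the grasp point.
Start: joints at [1.48, 0.501, -0.427, 1.55, 0.221, 1.138, -0.21], TCP at [0.225, -0.61, 0.241] pointing down, gripper open.
Joint ranges: [-2.88, 2.88], [-0.31, 2.03], [-1.54, 1.56], [0.2, 2.42], [-1.41, 4.55], [0.19, 2.02], [-2.57, 2.57]. Speed limits (rad/s): [2.57, 2.57, 3.14, 3.14, 3.14, 3.14, 3.14].

### API

Orientations are given as a unit quaternion [w, x, y, z].
In Python, from bench import r gives the robot as it stands. The module is installed in compiled form; this text tells all that it offers.
- The arm moves only by the shell command python3 -m creep 'ROWS' [FORCE]. ROWS is a JSON object of lists of equal length, an entry for each row: "twist": the turn, a rotation vector about the world's x, y, z in rad, a list of three; "offset": the shift along the world's x, y, z in m, a list of three; "gripper": the opening, from 0 (shut) to 1 (fully open). In form: {"twist": [[ax, ay, az], ...], "offset": [[dx, dy, dz], ...], "gripper": [gripper, ...]}. A call has 1 to 10 rows; each row shifts and turns the commanded pose from where the row before left it; what a row does not reach is not made up. A row lasts 1/12 s, in which the tool goes at most 41.7 mm and 7.16 degrees, less where a joint would pass 70% of its speed; a pose out of reach is approached as far as the arm can. A call with a gripper value outside its range is refused whole. The fingers move at their own pace and stop on an object; FORCE is the grip in N (left out, the last holds). Time passes only in rows, so rows that do not move let the fingers close. It gives the time, the measured TCP pose, the force and the opening at its end, in the units of the state.
- r.observe(): the state, without advancing time (a new reading comes with each control period).
- r.capture(name): name is "side" or "top"; returns (picture, depth): 384x512x3 uint8, red, green, blue; 384x512 float32, m along the optical axis (not along the pixel's ray), 0 where there is no reading.
- r.get_calibration(name): a dict with "fovy" (degrees; the focal length in pixels is half the picture's height over the tangent of half this angle, whatever the lens; pixels are square), "cx", "cy" (the principal point, pixels), "k1" (the pictures are not rectified: a ray, as slopes to the right and down, at radius r is drawn at 1 + k1 r^2 times it, then the intrinsics apply), "pose" (4x4, takes a point from camera to world coordinates). Camera axes: x right, y down, z forward; pixel columns grow to the right and rows downward; lengths in m; the calibration is good to about 2 mm. A picture is of the moment at which its call begins. get_calibration takes no time and is no camera call.
- r.job_done(): hands the job in, once; it reports no verdict.
The state is a dict: "time_s": time; "joint_pos": joint angles; "joint_vel": joint speeds; "tau": joint torques, N m; "tcp_pos": TCP position; "ee_rot": TCP orientation; "force": force on the tool from outside, world axes, zero at the start; "ft_torque": the same for the moment, N m; "finger_gap": finger opening in m.
Only numpy, scipy, OpenCV 4.12 (cv2) and the standard library are available. Lean on these libraries where they do the work, as an engineer would, in place of code of your own. Each camera call takes 0.05 s, during which the arm holds its last target.

### The job

Slide the vise's jaw open and leave it fully open, then lift the specimen bar out and lay it flat, disc side up, on the microscope's stage with the dark disc centred under the objective, to within about 5 mm. Set it down gently, never touch the objective, let go of the bar, and leave everything else where it stands.

Things in the scene. Friction and masses are not known exactly. Their poses are not given: they have to be found in the camera images.
- vise: Fixed steel specimen vise. Origin on the table under the middle of the clamped bar; x runs along the bar from the moving jaw (-x end) to the fixed jaw (+x end), z up. Foot plate 300 x 100, 12 high; bed rail 30 wide, top 45 above the table, narrower than the bar so that the bar's long sides are free. Fixed jaw: plain block 56 wide, inner face at x = +91, top 70 high. Sizes in mm.
- vise_jaw (a joint): Moving jaw of the vise: 0 m closed on the bar, grows to 0.045 m fully open as it slides along the vise's -x; it slides with about 5 N of friction and stays where it is left. Block 56 wide, 26 thick; closed, its inner face is at vise x = -91 and its lip reaches 8 mm over the end of the bar, 2.5 mm above the bar's top; lip top 78.5 above the table. Sizes in mm.
- jaw_grip (a point): Point to hold on the moving jaw: middle of its upright square steel post (16 x 16), 108 above the table; the post stands from 78.5 to 125.5 above the table. Sizes in mm.
- bar: Aluminium specimen bar 180 x 40 x 20 (x, y, z), about 0.4 kg, lying on the vise bed between the jaws. Origin at the centre of its underside, x along its length towards the end with the dark disc, z up. Sizes in mm.
- spot (a point): Centre of the dark polished specimen disc (diameter 24, steel rim 30) in the bar's top face: 70 from the bar's centre along its +x, 20 above its underside. Sizes in mm.
- microscope: Fixed white inspection microscope. Origin on the table straight below the objective, x from the open front of the stage towards the column, z up. Black flat stage: 190 x 140, from x = -115 to +75, top 70 above the table; base 300 x 170. Nosepiece (radius 24) 164 to 200 high; column from x = +119; arm and head above 197 high reach forward to x = -24; eyepieces point away to +x. Sizes in mm.
- stage_top (a point): Point on the stage's top surface straight below the objective, 70 above the table; axes as microscope. Sizes in mm.
- objective_tip (a point): Centre of the lower end of the objective, 114 above the table, so 44 above the stage: 24 of clearance over a bar lying on it. Sizes in mm.
- objective: The microscope's steel objective, delicate: radius 7 at the tip, 14 higher up, 50 long. Origin at the tip; it never moves relative to the microscope. Sizes in mm.
- wash_bottle: Bystander: white plastic wash bottle, diameter 68, height 210 mm. Origin at the centre of its underside.
- jar: Bystander: amber glass jar with black lid, diameter 60, height 90 mm. Origin at the centre of its underside.
- petri: Bystander: flat glass dish with lid, diameter 94, height 28 mm. Origin at the centre of its underside.
- slide_box: Bystander: flat wooden slide box 75 x 95 x 34 mm. Origin at the centre of its underside.
- beaker: Bystander: white ceramic cup, diameter 70, height 80 mm. Origin at the centre of its underside.
- spare_bar: Bystander: shorter plain aluminium bar without any disc, 120 x 40 x 20 mm. Origin at the centre of its underside.
- screwdriver: Bystander: black-handled screwdriver, 180 mm long, lying beside the vise, parallel to it. Origin under its middle, handle to its -x.
- brush: Bystander: small wooden-handled brush, 150 mm long, lying beside the microscope's base. Origin under its middle, handle to its -x.
Things that resemble listed ones, but are neither listed nor needed, are in the scene too. Leave any blue or purple look-alike of the bar alone.

How it is judged:
By the outcome, as a careful person would: the job done as asked, in the order asked, and still so for the second after the job is handed in, with the robot touching nothing.
It also fails if it takes over 64 s, if anything falls off the work surface, if the arm or the gripper's body presses on something with over 40 N, if the wrist force passes 120 N, or if a joint passes its speed limit or range.

## Working session

There is one attempt and no reset: what is moved stays moved. The work goes in short steps, Python scripts to look and compute and a shell command to move; the robot and the scene stay as the last step left them, time stands still between calls to the robot, and variables do not carry over. Pictures are saved under pics/ and viewed, and the job is handed in when it is done.

```bash
mkdir -p pics; ls
python3 - <<'E'
from bench import r
import cv2,numpy as np
print(r.observe())
for n in("side","top"):
    p,d=r.capture(n); cv2.imwrite(f"pics/{n}0.png",p[:,:,::-1]); np.save(f"{n}0_d.npy",d); np.save(f"{n}0.npy",p)
    print(n,r.get_calibration(n))
E
```

```text
pics
{'time_s': 0.0, 'joint_pos': array([ 1.48021479,  0.50185155, -0.42683804,  1.55147555,  0.2208284 ,
        1.13829457, -0.2102868 ]), 'joint_vel': array([-0.00046493,  0.00056517,  0.00050435,  0.00082055, -0.00039433,
       -0.00065225,  0.00014104]), 'tau': array([-6.53924817e-04, -5.66593087e+01, -5.81631035e+00, -2.79106539e+01,
       -6.87359227e-02,  3.08038120e-02,  1.52340899e-04]), 'tcp_pos': array([ 0.22493104, -0.60910935,  0.23966952]), 'ee_rot': array([-9.69672988e-04,  9.84384006e-01,  1.76031726e-01, -1.41958886e-04]), 'force': array([-0.41154368, -0.44911278,  0.57639369]), 'ft_torque': array([ 0.01576008, -0.02349585, -0.06331304]), 'finger_gap': 0.09195093041284895}
side {'fovy': 44.69811058687221, 'cx': 263.81834965397866, 'cy': 183.90102095743276, 'k1': -0.07553263463328001, 'pose': array([[-0.95319701, -0.20837918,  0.21907438,  0.18725311],
       [-0.30180155,  0.61213148, -0.73089731,  1.17715089],
       [ 0.01820146, -0.76280611, -0.64637106,  1.14740246],
       [ 0.        ,  0.        ,  0.        ,  1.        ]])}
top {'fovy': 57.33003282589593, 'cx': 253.2095134544728, 'cy': 195.13622036105681, 'k1': -0.031930509127782676, 'pose': array([[-5.24124677e-02, -9.76492550e-01,  2.09081879e-01,
         2.73985938e-01],
       [-9.98625278e-01,  5.11044584e-02, -1.16571186e-02,
         1.24390915e-02],
       [ 6.98073315e-04, -2.09405428e-01, -9.77828655e-01,
         1.27147726e+00],
       [ 0.00000000e+00,  0.00000000e+00,  0.00000000e+00,
         1.00000000e+00]])}
```

View pics/side0.png

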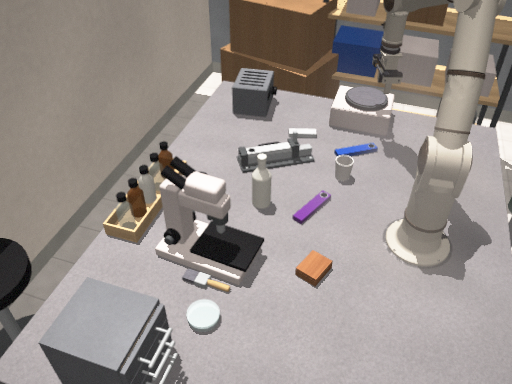

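View pics/top0.png

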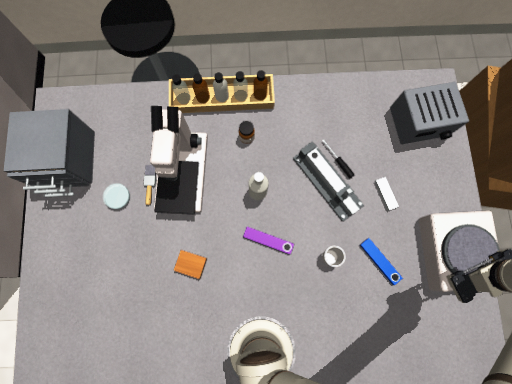

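The top view shows the vise at (328,180), microscope at (180,170), wash bottle at (258,183), and blue/purple look-alikes at (380,262) and (268,240). The spare bar is at (387,194). Next I'll take close crops.

Run:
```python
import cv2
t=cv2.imread("pics/top0.png");s=cv2.imread("pics/side0.png")
cv2.imwrite("pics/c_vt.png",cv2.resize(t[130:230,280:410],None,fx=6,fy=6,interpolation=cv2.INTER_CUBIC))
cv2.imwrite("pics/c_mt.png",cv2.resize(t[95:225,130:230],None,fx=4.6,fy=4.6,interpolation=cv2.INTER_CUBIC))
cv2.imwrite("pics/c_vs.png",cv2.resize(s[115:185,225:335],None,fx=7,fy=7,interpolation=cv2.INTER_CUBIC))
cv2.imwrite("pics/c_ms.png",cv2.resize(s[150:300,140:290],None,fx=4,fy=4,interpolation=cv2.INTER_CUBIC))
```

```text
(no output)
```

View pics/c_vt.png

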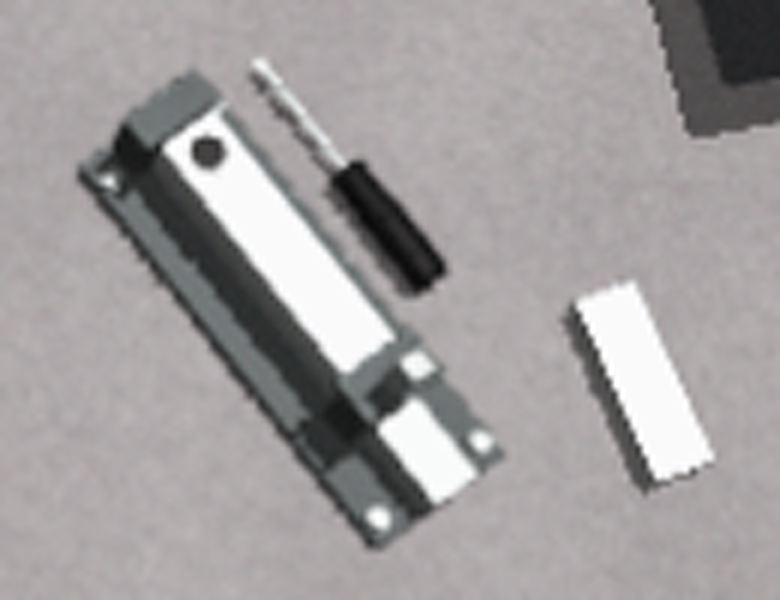

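View pics/c_vs.png

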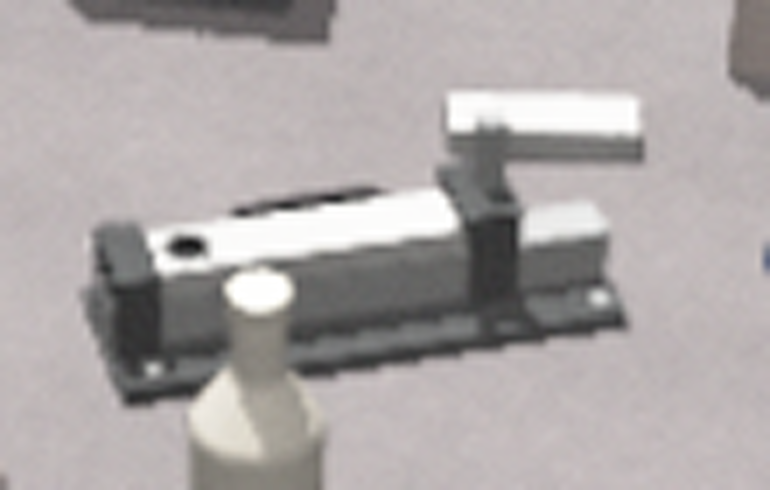

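View pics/c_mt.png

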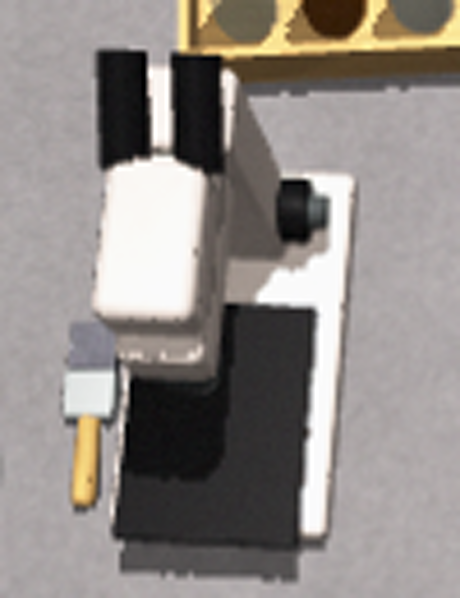

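View pics/c_ms.png

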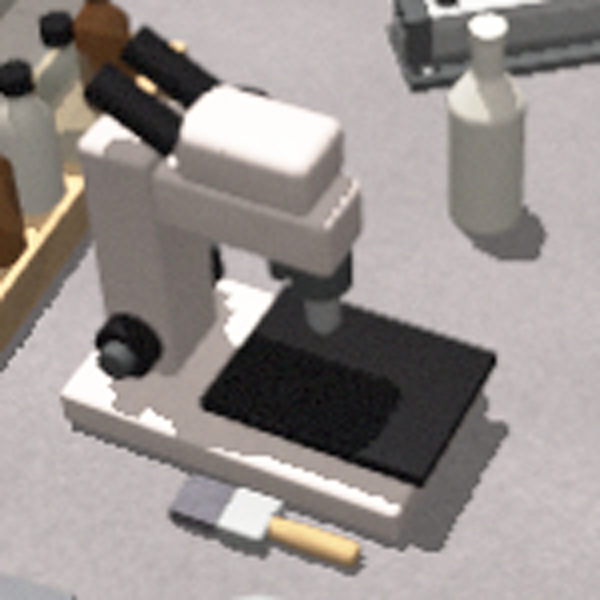

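```bash
cat > h.py <<'E'
import cv2,numpy as np
from bench import r
def cam(n):
    c=r.get_calibration(n); f=192/np.tan(np.radians(c["fovy"])/2)
    return np.array([[f,0,c["cx"]],[0,f,c["cy"]],[0,0,1.]]),np.array([c["k1"],0,0,0.]),np.array(c["pose"])
def ray(n,px):
    K,D,T=cam(n); q=cv2.undistortPoints(np.array(px,float).reshape(-1,1,2),K,D).reshape(-1,2)
    return T[:3,3],(np.c_[q,np.ones(len(q))])@T[:3,:3].T
def onz(n,px,z):
    o,d=ray(n,px); return o+d*((z-o[2])/d[:,2])[:,None]
def proj(n,P):
    K,D,T=cam(n);R=T[:3,:3].T
    return cv2.projectPoints(np.array(P,float).reshape(-1,1,3),cv2.Rodrigues(R)[0],-R@T[:3,3],K,D)[0].reshape(-1,2)
def grab(n,name):
    p,d=r.capture(n); cv2.imwrite(f"pics/{name}.png",p[:,:,::-1]); return p,d
E
python3 - <<'E'
from h import *
t=cv2.imread("pics/top0.png");s=cv2.imread("pics/side0.png")
def uc(c,f,o): return (np.array(c)+.5)/f-.5+np.array(o)
for n,im,win in(("top",t,(280,130,350,215)),("side",s,(235,135,300,175))):
    g=im.min(2); m=np.zeros_like(g); x0,y0,x1,y1=win; m[y0:y1,x0:x1]=(g[y0:y1,x0:x1]>215)*255
    cs,_=cv2.findContours(m,0,2); c=max(cs,key=cv2.contourArea)
    P=onz(n,c.reshape(-1,2),.065)[:,:2]
    R=cv2.minAreaRect((P*1000).astype(np.float32)); print(n,R,cv2.boxPoints(R).tolist())
    # disc: dark in hull
    hull=np.zeros_like(g); cv2.fillConvexPoly(hull,cv2.convexHull(c),255)
    d=((hull>0)&(g<130)).astype(np.uint8)
    k,l,st,ce=cv2.connectedComponentsWithStats(d); i=1+np.argmax(st[1:,4]); print("disc",st[i],ce[i],onz(n,[ce[i]],.065))
# post top: side crop (490,122)
print("post top side",onz("side",[uc((490,120),7,(225,115))],.1255),"top",onz("top",[uc((418,363),6,(280,130))],.1255))
# stage corners
T=uc([(113,538),(300,545),(315,308)],4.6,(130,95)); S=uc([(204,402),(420,482),(496,356),(290,285)],4,(140,150))
print("stage top",T,onz("top",T,.07)); print("stage side",S,onz("side",S,.07))
print("obj tip side",onz("side",[uc((324,330),4,(140,150))],.114))
E
```

```text
top ((611.3378295898438, -266.10406494140625), (173.03500366210938, 37.834407806396484), 32.93049621582031) [[528.437255859375, -297.259033203125], [549.0048828125, -329.01458740234375], [694.2384033203125, -234.9490966796875], [673.6707763671875, -203.19354248046875]]
disc [312 153   5   5  22] [314.09090909 154.90909091] [[ 0.6686687  -0.22902432  0.065     ]]
side ((606.902099609375, -264.99261474609375), (173.72897338867188, 42.13507080078125), 32.474327087402344) [[522.3087768554688, -293.8587951660156], [544.9320678710938, -329.4053039550781], [691.4954223632812, -236.12643432617188], [668.8721313476562, -200.57992553710938]]
disc [249 149   5   3  12] [251.16666667 149.91666667] [[ 0.66331872 -0.22732795  0.065     ]]
post top side [[ 0.51498794 -0.31838732  0.1255    ]] top [[ 0.51949489 -0.32400787  0.1255    ]]
stage top [[154.17391304 211.56521739]
 [194.82608696 213.08695652]
 [198.08695652 161.56521739]] [[0.4906026  0.34457641 0.07      ]
 [0.47796064 0.20339006 0.07      ]
 [0.66376595 0.18848953 0.07      ]]
stage side [[190.625 250.125]
 [244.625 270.125]
 [263.625 238.625]
 [212.125 220.875]] [[0.66970951 0.32928013 0.07      ]
 [0.48761661 0.35013568 0.07      ]
 [0.47279948 0.21232676 0.07      ]
 [0.65570278 0.19087408 0.07      ]]
obj tip side [[0.59356137 0.26785226 0.114     ]]
```

Candidates for "bar": the clamped bar with a disc in the vise at top px (330,178); the spare bar at (387,194), shorter and with no disc; the blue one at (380,262) and the purple one at (268,240), both with rings. I choose the clamped one. The crop shows its dark disc at (314,155) next to the plain fixed jaw, and the post on the other end at (349,190). Next I'll refine these positions and the obstacles.

Run:
```python
from h import *
for z in (.21,):
    print("bottle top", onz("top",[(259,177)],z), onz("side",[(262,158)],z))
dt=np.load("top0_d.npy"); ds=np.load("side0_d.npy")
def pt(n,d,u,v):
    o,q=ray(n,[(u,v)]); K,D,T=cam(n); return (o+q[0]*d[v,u]).round(4)
print("bar top pts",pt("top",dt,320,165),pt("top",dt,330,180),pt("side",ds,262,150),pt("side",ds,280,147))
print("stage pts",pt("top",dt,185,200),pt("side",ds,240,250))
print("hotplate",pt("top",dt,455,225),"toaster",pt("top",dt,425,105), "head top",pt("top",dt,163,150))
v=np.array([.6065,-.266]);a=np.radians(32.7);R=np.array([[np.cos(a),-np.sin(a)],[np.sin(a),np.cos(a)]])
for x in(-.104,-.149,-.015,.07): print(x,v+R@[x,0])
```

```text
bottle top [[ 0.55790413 -0.02132921  0.21      ]] [[ 0.55088124 -0.00782739  0.21      ]]
bar top pts [ 0.6311 -0.2478  0.0604] [ 0.5727 -0.2773  0.0647] [ 0.6239 -0.2436  0.0627] [ 0.5608 -0.2798  0.0674]
stage pts [0.5277 0.2384 0.0621] [0.5266 0.2815 0.0712]
hotplate [ 0.3856 -0.6799  0.0983] toaster [ 0.808  -0.6219  0.1415] head top [0.6289 0.2559 0.3026]
-0.104 [ 0.51898288 -0.32218499]
-0.149 [ 0.48111489 -0.34649581]
-0.015 [ 0.59387734 -0.2741036 ]
0.07 [ 0.66540575 -0.22818318]
```

```bash
python3 -m creep '{"twist":[[0,0,0.0216],[0,0,0.0216],[0,0,0.0216],[0,0,0.0216],[0,0,0.0216],[0,0,0.0216],[0,0,0.0216],[0,0,0.0216],[0,0,0.0216],[0,0,0.0216]],"offset":[[0.028,0.028,0],[0.028,0.028,0],[0.028,0.028,0],[0.028,0.028,0],[0.028,0.028,0],[0.028,0.028,0],[0.028,0.028,0],[0.028,0.028,0],[0.028,0.028,0],[0.028,0.028,0]],"gripper":[1,1,1,1,1,1,1,1,1,1]}' 40; python3 -c "
from bench import r;print(r.observe()['joint_pos'])"
```

```text
time_s: 0.93
tcp_pos: [0.506, -0.3282, 0.2404]
ee_rot: [-0.0, 0.96, 0.281, -0.0]
force: [1.6, 0.8, 0.4]
finger_gap: 0.0916
[ 0.97684709  0.44586001 -0.59000926  1.6697507   0.2713439   1.10944413
 -0.69008178]
```

The arm is above the post, with yaw matching the vise. I'll align and lower the gripper around the post.

```bash
python3 -m creep '{"twist":[[0,0,0],[0,0,0],[0,0,0],[0,0,0],[0,0,0]],"offset":[[0.0125,0.006,-0.02],[0,0,-0.035],[0,0,-0.02],[0,0,0],[0,0,0]],"gripper":[1,1,1,1,1]}' 40
python3 - <<'E'
from h import *
p,d=grab("side","s1"); im=p[90:190,215:355,::-1]; cv2.imwrite("pics/s1c.png",cv2.resize(im,None,fx=5,fy=5,interpolation=cv2.INTER_CUBIC))
p,d=grab("top","t1"); im=p[130:240,280:420,::-1]; cv2.imwrite("pics/t1c.png",cv2.resize(im,None,fx=5,fy=5,interpolation=cv2.INTER_CUBIC))
E
```

```text
time_s: 1.35
tcp_pos: [0.5167, -0.3232, 0.1645]
ee_rot: [-0.001, 0.96, 0.281, -0.001]
force: [0.5, -0.4, 1.0]
finger_gap: 0.0919
```

View pics/s1c.png

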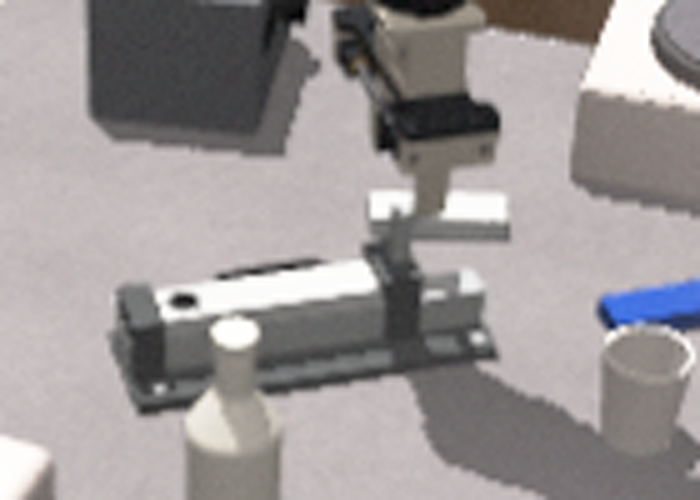

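View pics/t1c.png

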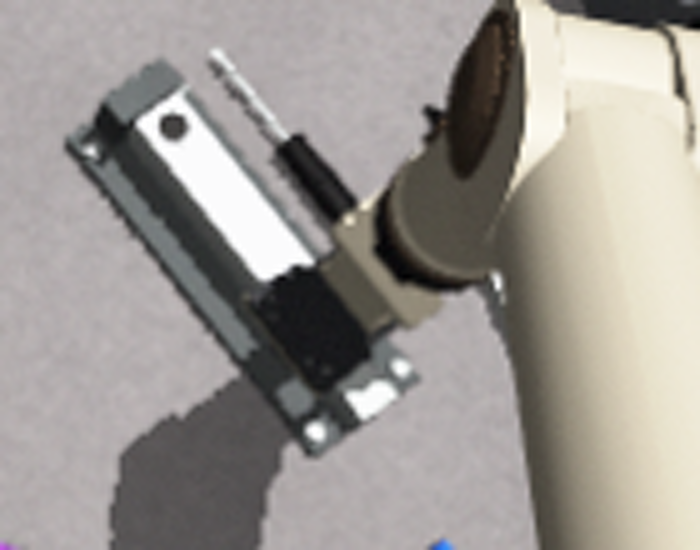

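The side crop shows the near finger at (432,195) beside the post at (395,215). The top crop shows the gripper body centred on the vise axis. I'll lower and close.

```bash
python3 -m creep '{"twist":[[0,0,0],[0,0,0],[0,0,0],[0,0,0],[0,0,0],[0,0,0],[0,0,0],[0,0,0],[0,0,0],[0,0,0]],"offset":[[0.001,0.001,-0.03],[0,0,-0.03],[0,0,0],[0,0,0],[0,0,0],[0,0,0],[0,0,0],[0,0,0],[0,0,0],[0,0,0]],"gripper":[1,1,1,0.6,0.3,0,0,0,0,0]}' 40
```

```text
time_s: 2.28
tcp_pos: [0.5189, -0.3229, 0.1063]
ee_rot: [0.0, 0.96, 0.281, 0.0]
force: [-0.2, -0.0, 0.4]
finger_gap: 0.0501
```

```bash
python3 -m creep '{"twist":[[0,0,0],[0,0,0],[0,0,0],[0,0,0],[0,0,0],[0,0,0],[0,0,0],[0,0,0],[0,0,0],[0,0,0]],"offset":[[0,0,0],[0,0,0],[0,0,0],[0,0,0],[0,0,0],[0,0,0],[0,0,0],[0,0,0],[0,0,0],[0,0,0]],"gripper":[0,0,0,0,0,0,0,0,0,0]}' 40
```

```text
time_s: 3.12
tcp_pos: [0.5191, -0.3232, 0.1057]
ee_rot: [0.0, 0.96, 0.281, 0.0]
force: [3.5, -3.1, -4.4]
finger_gap: 0.0159
```

```bash
python3 -m creep '{"twist":[[0,0,0],[0,0,0],[0,0,0],[0,0,0],[0,0,0],[0,0,0],[0,0,0],[0,0,0],[0,0,0],[0,0,0]],"offset":[[-0.0042,-0.0027,0],[-0.0042,-0.0027,0],[-0.0042,-0.0027,0],[-0.0042,-0.0027,0],[-0.0042,-0.0027,0],[-0.0042,-0.0027,0],[-0.0042,-0.0027,0],[-0.0042,-0.0027,0],[-0.0034,-0.0022,0],[0,0,0]],"gripper":[0,0,0,0,0,0,0,0,0,0]}' 40
```

```text
time_s: 3.95
tcp_pos: [0.483, -0.3466, 0.1057]
ee_rot: [0.0, 0.96, 0.281, 0.001]
force: [6.2, -3.0, -6.6]
finger_gap: 0.0155
```

```bash
python3 -m creep '{"twist":[[0,0,0],[0,0,0],[0,0,0],[0,0,0]],"offset":[[-0.0012,-0.0008,0],[-0.0012,-0.0008,0],[0,0,0],[0,0,0]],"gripper":[0,0,0,0]}'; python3 -m creep '{"twist":[[0,0,0],[0,0,0],[0,0,0],[0,0,0]],"offset":[[-0.0012,-0.0008,0],[-0.0008,-0.0005,0],[0,0,0],[0,0,0]],"gripper":[0,0,0,0]}'
```

```text
time_s: 4.28
tcp_pos: [0.4829, -0.3466, 0.1057]
ee_rot: [0.0, 0.959, 0.282, 0.003]
force: [12.9, -0.7, -11.2]
finger_gap: 0.0157
time_s: 4.62
tcp_pos: [0.4829, -0.3466, 0.1057]
ee_rot: [0.0, 0.959, 0.283, 0.005]
force: [16.5, -0.3, -14.1]
finger_gap: 0.0163
```

The force rises and the TCP no longer moves, so the jaw is at its stop. I'll relieve the overtravel, open and rise, then check the jaw in the picture.

```bash
python3 -m creep '{"twist":[[0,0,0],[0,0,0],[0,0,0],[0,0,0],[0,0,0],[0,0,0],[0,0,0],[0,0,0],[0,0,0],[0,0,0]],"offset":[[0.0018,0.0012,0],[0.0016,0.001,0],[0,0,0],[0,0,0],[0,0,0],[0,0,0],[0,0,0],[0,0,0],[0,0,0],[0,0,0]],"gripper":[0,0,0,1,1,1,1,1,1,1]}'; python3 -m creep '{"twist":[[0,0,0],[0,0,0],[0,0,0],[0,0,0],[0,0,0],[0,0,0],[0,0,0]],"offset":[[0,0,0],[0,0,0],[0,0,0.02],[0,0,0.03],[0,0,0.03],[0,0,0],[0,0,0]],"gripper":[1,1,1,1,1,1,1]}'
python3 - <<'E'
from h import *
p,d=grab("side","s2"); cv2.imwrite("pics/s2c.png",cv2.resize(p[90:190,215:355,::-1],None,fx=5,fy=5,interpolation=cv2.INTER_CUBIC))
p,d=grab("top","t2"); cv2.imwrite("pics/t2c.png",cv2.resize(p[130:240,280:420,::-1],None,fx=5,fy=5,interpolation=cv2.INTER_CUBIC))
E
```

```text
time_s: 5.45
tcp_pos: [0.4806, -0.3473, 0.1058]
ee_rot: [0.0, 0.96, 0.281, -0.0]
force: [0.6, 0.0, -0.9]
finger_gap: 0.0577
time_s: 6.03
tcp_pos: [0.4821, -0.3481, 0.1879]
ee_rot: [0.002, 0.96, 0.281, 0.001]
force: [-1.0, 0.8, -0.6]
finger_gap: 0.0919
```

View pics/s2c.png

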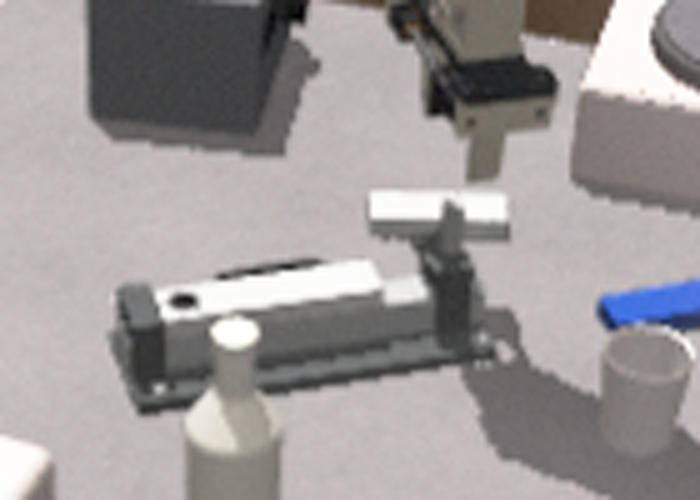

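View pics/t2c.png

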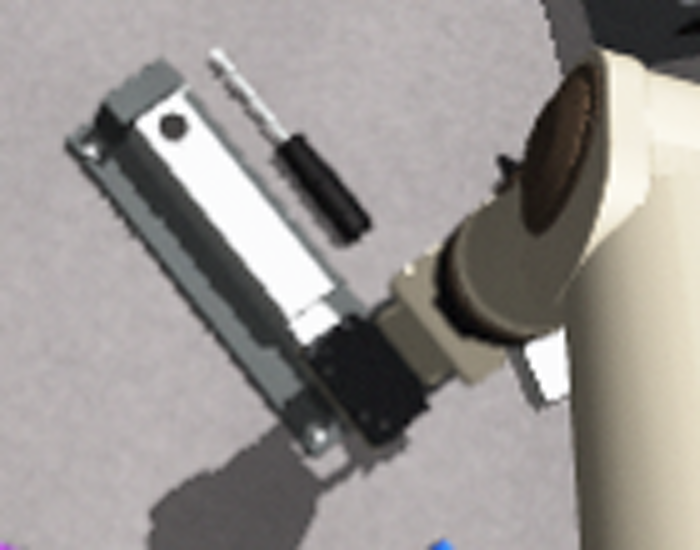

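The jaw stands open in both crops: the post top moved from side crop (395,212) to (453,203), and the bed shows between bar and jaw. Now I'll measure the jaw travel and refine the bar.

Run:
```python
from h import *
a=onz("side",[(np.array((397,212))+.5)/5-.5+[215,90],(np.array((453,203))+.5)/5-.5+[215,90]],.1255); print("travel",np.linalg.norm(a[1]-a[0]),a)
for n,f in(("top","t2"),("side","s2")):
    im=cv2.imread(f"pics/{f}.png"); g=cv2.cvtColor(im,6).astype(float)
    x0,y0,x1,y1=(305,146,323,164) if n=="top" else (243,145,262,155)
    w=g[y0:y1,x0:x1]; m=w<150
    m=(w<140).astype(np.uint8); k,l,st,ce=cv2.connectedComponentsWithStats(m)
    for i in range(1,k): print(n,st[i],ce[i]+[x0,y0],onz(n,[ce[i]+[x0,y0]],.065))
```

```text
travel 0.046970122684341434 [[ 0.5165991  -0.31571354  0.1255    ]
 [ 0.47805344 -0.34255427  0.1255    ]]
top [  0   0  12  18 113] [308.34513274 153.6460177 ] [[ 0.6744943  -0.20870137  0.065     ]]
top [12  3  6  7 12] [319.75 151.75] [[ 0.67957184 -0.2505801   0.065     ]]
top [ 7  7  5  5 23] [314.         154.82608696] [[ 0.66899854 -0.22872438  0.065     ]]
side [15  0  4  1  4] [259.5 145. ] [[ 0.64263263 -0.26946084  0.065     ]]
side [ 0  2  5  8 27] [244.33333333 151.14814815] [[ 0.68593926 -0.21094398  0.065     ]]
side [ 6  4  5  3 12] [251.16666667 149.91666667] [[ 0.66331872 -0.22732795  0.065     ]]
side [ 7  8  9  2 10] [254.3 153.8] [[ 0.64361962 -0.20712576  0.065     ]]
```

The travel is about 46 mm with ~2 mm measuring error, so it is fully open. Now I'll move over the bar.

```bash
python3 -m creep '{"twist":[[0,0,0],[0,0,0],[0,0,0],[0,0,0],[0,0,0],[0,0,0],[0,0,0],[0,0,0],[0,0,0],[0,0,0]],"offset":[[0.028,0.0185,0],[0.028,0.0185,0],[0.028,0.0185,0],[0.028,0.0185,0],[0,0,-0.03],[0,0,-0.03],[0,0,-0.025],[0,0,0],[0,0,0],[0,0,0]],"gripper":[1,1,1,1,1,1,1,1,1,1]}' 40
python3 - <<'E'
from h import *
p,d=grab("side","s3"); cv2.imwrite("pics/s3c.png",cv2.resize(p[90:190,215:355,::-1],None,fx=5,fy=5,interpolation=cv2.INTER_CUBIC))
p,d=grab("top","t3"); cv2.imwrite("pics/t3c.png",cv2.resize(p[130:240,280:420,::-1],None,fx=5,fy=5,interpolation=cv2.INTER_CUBIC))
E
```

```text
time_s: 6.97
tcp_pos: [0.5931, -0.2732, 0.1012]
ee_rot: [-0.0, 0.96, 0.281, 0.0]
force: [0.2, 0.9, -0.4]
finger_gap: 0.0916
```

View pics/s3c.png

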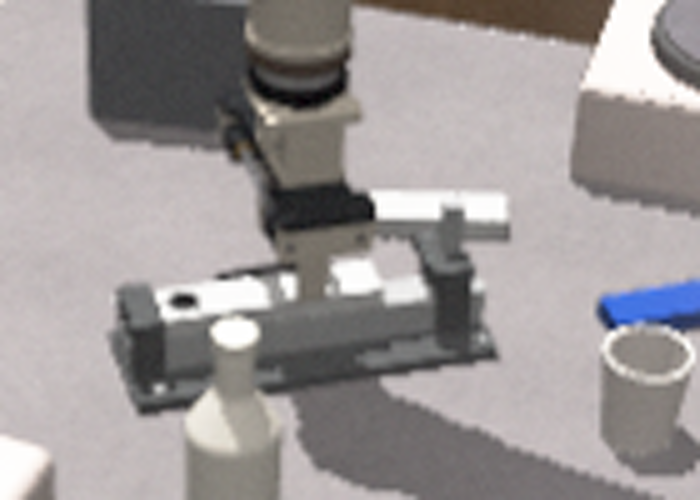

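View pics/t3c.png

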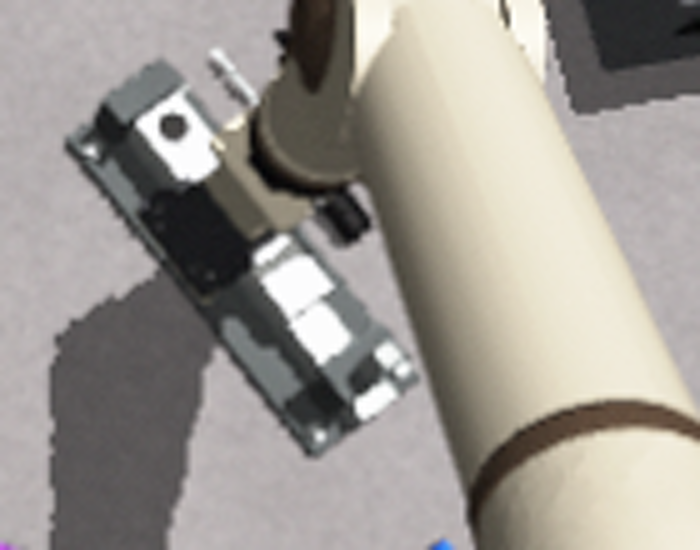

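The gripper straddles the middle of the bar, with its near finger at side crop (315,285). I'll lower to TCP z ≈ 0.063 and close at 45 N.

```bash
python3 -m creep '{"twist":[[0,0,0],[0,0,0],[0,0,0],[0,0,0],[0,0,0],[0,0,0],[0,0,0],[0,0,0],[0,0,0],[0,0,0]],"offset":[[0,0,-0.018],[0,0,-0.012],[0,0,-0.006],[0,0,0],[0,0,0],[0,0,0],[0,0,0],[0,0,0],[0,0,0],[0,0,0]],"gripper":[1,1,1,1,0,0,0,0,0,0]}' 45;python3 -m creep '{"twist":[[0,0,0],[0,0,0],[0,0,0],[0,0,0],[0,0,0],[0,0,0],[0,0,0]],"offset":[[0,0,0],[0,0,0],[0,0,0],[0,0,0],[0,0,0],[0,0,0],[0,0,0]],"gripper":[0,0,0,0,0,0,0]}'
```

```text
time_s: 7.9
tcp_pos: [0.5929, -0.2733, 0.0651]
ee_rot: [0.0, 0.96, 0.281, 0.0]
force: [-0.4, 0.4, 0.8]
finger_gap: 0.0561
time_s: 8.48
tcp_pos: [0.5929, -0.2738, 0.0649]
ee_rot: [0.0, 0.96, 0.281, 0.0]
force: [1.5, -2.3, -0.0]
finger_gap: 0.0396
```

```bash
python3 -m creep '{"twist":[[0,0,0],[0,0,0],[0,0,0],[0,0,0],[0,0,0],[0,0,0],[0,0,0],[0,0,0],[0,0,0],[0,0,0]],"offset":[[0,0,0.005],[0,0,0.01],[0,0,0.015],[0,0,0.02],[0,0,0.02],[0,0,0.02],[0,0,0.02],[0,0,0.02],[0,0,0.01],[0,0,0]],"gripper":[0,0,0,0,0,0,0,0,0,0]}' 45
python3 - <<'E'
from h import *
p,d=grab("side","s4"); cv2.imwrite("pics/s4c.png",cv2.resize(p[50:200,195:355,::-1],None,fx=4,fy=4,interpolation=cv2.INTER_CUBIC))
print(r.observe()['joint_pos'].round(2))
E
```

```text
time_s: 9.32
tcp_pos: [0.5945, -0.2732, 0.2087]
ee_rot: [0.002, 0.96, 0.281, 0.002]
force: [1.2, -0.0, -5.0]
finger_gap: 0.0393
[ 0.8   0.57 -0.58  1.57  0.34  1.1  -0.87]
```

View pics/s4c.png

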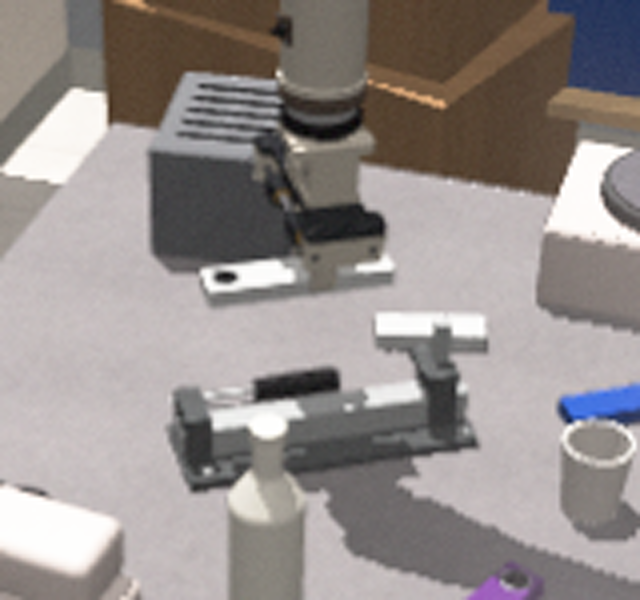

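The bar is lifted level out of the vise, held near its middle with its disc at side crop (226,277). The vise is intact with its jaw open. I'll travel high and on the near side of the wash bottle towards the front of the microscope.

```bash
python3 -m creep '{"twist":[[0,0,-0.0285],[0,0,-0.0285],[0,0,-0.0285],[0,0,-0.0285],[0,0,-0.0285],[0,0,-0.0285],[0,0,-0.0285],[0,0,-0.0285],[0,0,-0.0285],[0,0,-0.0285]],"offset":[[-0.017,0.02,0.01],[-0.017,0.025,0.01],[-0.017,0.027,0.01],[-0.017,0.027,0.01],[-0.017,0.027,0.01],[-0.017,0.027,0.01],[-0.017,0.027,0.01],[-0.017,0.027,0],[-0.017,0.027,0],[-0.017,0.027,0]],"gripper":[0,0,0,0,0,0,0,0,0,0]}' 45
python3 -c "
from bench import r;print(r.observe()['joint_pos'].round(2))"
```

```text
time_s: 10.2
tcp_pos: [0.4206, -0.011, 0.2736]
ee_rot: [-0.0, 0.99, 0.141, -0.001]
force: [0.2, 0.7, -3.8]
finger_gap: 0.0395
[ 0.69  0.05 -0.74  2.04  0.04  1.07 -1.36]
```

```bash
python3 -m creep '{"twist":[[0,0,-0.0285],[0,0,-0.0285],[0,0,-0.0285],[0,0,-0.0285],[0,0,-0.0285],[0,0,-0.0285],[0,0,-0.0285],[0,0,-0.0285],[0,0,-0.0285],[0,0,-0.0285]],"offset":[[-0.001,0.03,0],[0,0.03,0],[0,0.03,0],[0,0.03,0],[0,0.03,0],[0,0.03,0],[0,0.03,0],[0,0.027,0],[0,0.023,0],[0,0.016,0]],"gripper":[0,0,0,0,0,0,0,0,0,0]}' 45
python3 -m creep '{"twist":[[0,0,0],[0,0,0],[0,0,0],[0,0,0],[0,0,0],[0,0,0]],"offset":[[0,0,-0.02],[0,0,-0.03],[0,0,-0.03],[0,0,-0.02],[0,0,0],[0,0,0]],"gripper":[0,0,0,0,0,0]}'
python3 - <<'E'
from h import *
print(r.observe()['joint_pos'].round(2))
p,d=grab("side","s5"); cv2.imwrite("pics/s5c.png",cv2.resize(p[150:300,140:300,::-1],None,fx=4,fy=4,interpolation=cv2.INTER_CUBIC))
p,d=grab("top","t5"); cv2.imwrite("pics/t5c.png",cv2.resize(p[100:270,130:280,::-1],None,fx=3.5,fy=3.5,interpolation=cv2.INTER_CUBIC))
E
```

```text
time_s: 11.03
tcp_pos: [0.4201, 0.2661, 0.2736]
ee_rot: [-0.0, 1.0, 0.001, -0.001]
force: [0.9, -0.5, -4.0]
finger_gap: 0.0395
time_s: 11.53
tcp_pos: [0.4201, 0.2631, 0.1733]
ee_rot: [0.001, 1.0, 0.0, -0.002]
force: [0.7, -0.1, -4.1]
finger_gap: 0.0393
[ 0.08  0.4  -0.83  1.98  0.37  0.92 -2.51]
```

View pics/s5c.png

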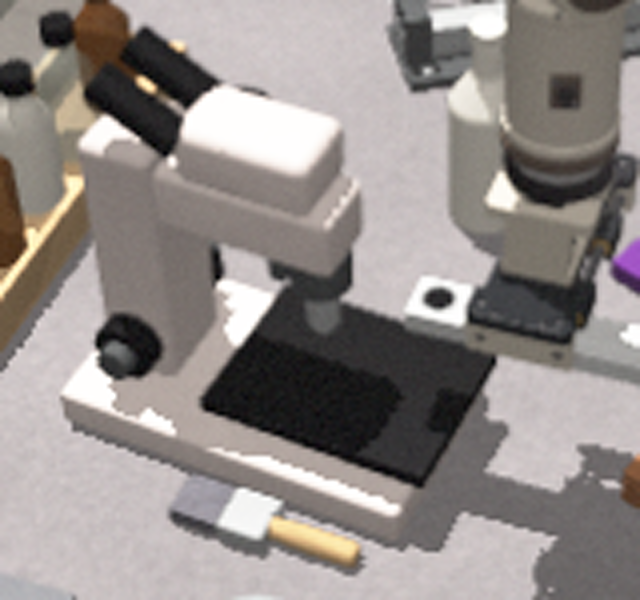

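View pics/t5c.png

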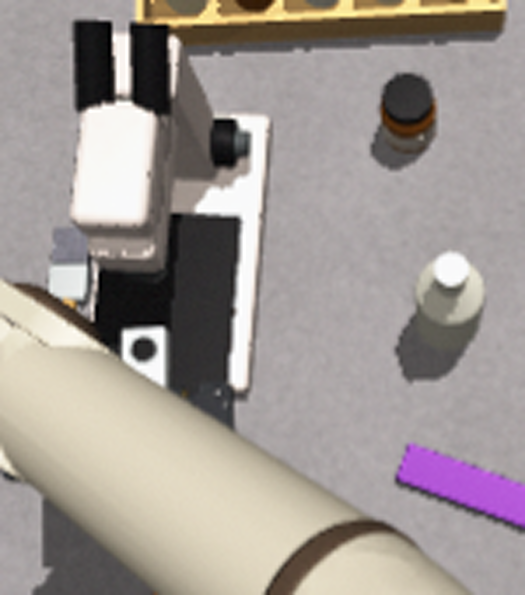

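The bar is level in front of the stage, with its disc at side crop (437,298) and top crop (144,349), clear of the objective at side crop (324,330). Joint 7 is near its range end (-2.51), so I'll turn the bar back by 0.1 rad, since it need not be aligned with the stage. Then I'll lower to just above stage height.

```bash
python3 -m creep '{"twist":[[0,0,0.03],[0,0,0.035],[0,0,0.035],[0,0,0],[0,0,0],[0,0,0],[0,0,0]],"offset":[[0,0,0],[0,0,-0.02],[0,0,-0.025],[0,0,-0.02],[0,0,-0.008],[0,0,0],[0,0,0]],"gripper":[0,0,0,0,0,0,0]}' 45
python3 - <<'E'
from h import *
o=r.observe();print(o['joint_pos'].round(2),o['tcp_pos'])
p,d=grab("side","s6"); cv2.imwrite("pics/s6c.png",cv2.resize(p[170:270,180:300,::-1],None,fx=6,fy=6,interpolation=cv2.INTER_CUBIC))
p,d=grab("top","t6"); cv2.imwrite("pics/t6c.png",cv2.resize(p[150:230,140:220,::-1],None,fx=7,fy=7,interpolation=cv2.INTER_CUBIC))
E
```

```text
time_s: 12.22
tcp_pos: [0.4225, 0.2645, 0.1029]
ee_rot: [-0.0, 0.999, 0.05, 0.001]
force: [0.1, -0.1, -4.2]
finger_gap: 0.0397
[ 0.    0.51 -0.75  2.03  0.49  0.79 -2.51] [0.42249996 0.2644891  0.10292441]
```

View pics/s6c.png

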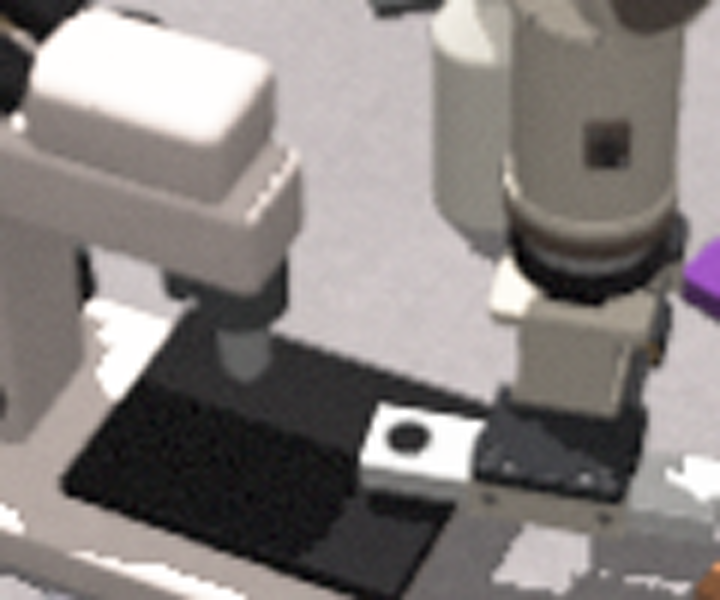

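View pics/t6c.png

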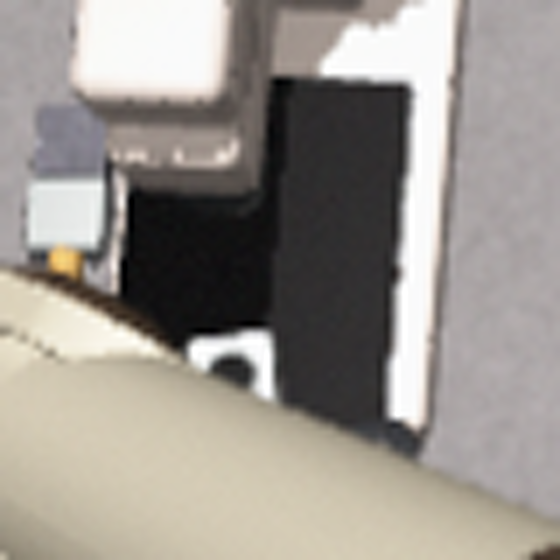

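The disc is at side crop (408,438), the objective tip centre at (245,374). In the top crop the disc is at (235,368) and the stage's back right corner at (411,86). I'll compute the remaining shift separately in each camera.

Run:
```python
from h import *
s=cv2.imread("pics/s6.png").min(2);t=cv2.imread("pics/t6.png").min(2)
zt=.103
def uc(c,f,o): return (np.array(c)+.5)/f-.5+np.array(o)
def disc(g,u,v):
    w=g[v-6:v+7,u-6:u+7]; k,l,st,ce=cv2.connectedComponentsWithStats((w<140).astype(np.uint8)); i=l[6,6]; return ce[i]+[u-6,v-6],st[i]
us,ss=disc(s,247,243); ut,st=disc(t,173,202); print(us,ss,ut,st)
ds=onz("side",[us],zt)[0]; dt=onz("top",[ut],zt)[0]
# objective tip edges in side: row profile
for v in (229,230,231,232,233,234): print(v,s[v,214:230])
tip=onz("side",[uc((245,374),6,(180,170))],.114)[0]
print("disc side",ds,"top",dt,"tip side",tip,"shift side",tip-ds)
# top: stage right edge: fit
pts=[]
for v in range(168,206):
    row=t[v,185:205].astype(int); i=np.argmax(np.diff(row)); 
    pts.append((185+i+ (0.5 if True else 0),v))
pts=np.array(pts,float); W=onz("top",pts,.07); vx,vy,x0,y0=cv2.fitLine(W[:,:2].astype(np.float32),cv2.DIST_HUBER,0,.001,.001).ravel(); 
print("right edge dir deg",np.degrees(np.arctan(vy/vx)),x0,y0)
col=[t[158:168,u] for u in (190,194)]; print(col)
```

```text
[247.66666667 242.56666667] [ 4  3  7  6 30] [173.71641791 201.05970149] [ 0  0 13 13 67]
229 [46 46 61 84 95 97 97 96 96 94 85 62 45 47 46 45]
230 [42 48 56 82 95 96 96 95 95 93 80 55 47 45 41 46]
231 [50 45 51 67 86 97 96 96 96 85 63 49 48 44 49 45]
232 [46 47 47 56 70 86 95 95 86 63 49 48 45 44 45 44]
233 [48 47 49 44 48 59 75 72 59 51 43 45 48 48 44 47]
234 [50 46 44 49 46 45 47 50 48 46 48 47 49 47 50 45]
disc side [0.50477497 0.27261921 0.103     ] top [0.51739907 0.26912049 0.103     ] tip side [0.5944854  0.26723863 0.114     ] shift side [ 0.08971043 -0.00538059  0.011     ]
right edge dir deg -5.7900534 0.57267153 0.19653594
[array([250, 250, 240, 136,  45,  43,  47,  43,  45,  43], dtype=uint8), array([250, 250, 244, 184,  43,  45,  45,  45,  46,  46], dtype=uint8)]
```

Run:
```python
from h import *
# tip: adjust centre so projected circle bottom row=233.1, col centre 220.4
a=np.linspace(0,2*np.pi,60)
c=np.array([.5945,.2672])
for _ in range(8):
    P=proj("side",np.c_[c[0]+.007*np.cos(a),c[1]+.007*np.sin(a),np.full(60,.114)])
    u=(P[:,0].min()+P[:,0].max())/2; v=P[:,1].max()
    pc=proj("side",[[*c,.114]])[0]; q=pc+[220.4-u,233.2-v]; c=onz("side",[q],.114)[0,:2]
print("tip",c,q, "col range",P[:,0].min(),P[:,0].max())
ds=np.array([.50477,.27262]); print("shift side",c-ds)
dt=onz("top",[(np.array((235,368))+.5)/7-.5+[140,150]],.103)[0,:2]
k=onz("top",[(198.4,161.3)],.07)[0,:2]; y=np.radians(-5.8); X=np.array([np.cos(y),np.sin(y)]);Y=np.array([-X[1],X[0]])
e=np.array([.57267,.19654]); e=e+X*np.dot(k-e,X)
M=e-.075*X+.070*Y; print("top disc",dt,"M",M,"shift",M-dt)
print("nominal disc", np.array([.4225,.2645])+.085*np.array([np.cos(.1),np.sin(.1)]))
```

```text
tip [0.59512713 0.26575914] [220.399279   231.53553047] col range 218.10319103468822 222.69680896531202
shift side [ 0.09035713 -0.00686086]
top disc [0.51375138 0.27108987] M [0.59713931 0.26441469] shift [ 0.08338793 -0.00667517]
nominal disc [0.50707535 0.27298584]
```

Shift estimates: side (90, -7) mm, top (83, -7) mm; the top one is less sure because the arm partly hides the disc. I'll go 75 mm in now at a low, safe height, then remeasure.

```bash
python3 -m creep '{"twist":[[0,0,0],[0,0,0],[0,0,0],[0,0,0],[0,0,0],[0,0,0]],"offset":[[0,0,-0.005],[0.01,-0.002,0],[0.015,-0.002,0],[0.015,-0.003,0],[0,0,0],[0,0,0]],"gripper":[0,0,0,0,0,0]}' 45
python3 -c "
from bench import r;print(r.observe()['joint_pos'].round(3))"
```

```text
time_s: 12.82
tcp_pos: [0.4635, 0.2562, 0.0969]
ee_rot: [-0.0, 0.999, 0.049, 0.0]
force: [-0.9, -0.0, -4.2]
finger_gap: 0.0391
[ 0.018  0.56  -0.722  1.957  0.506  0.81  -2.461]
```

```bash
python3 -m creep '{"twist":[[0,0,0],[0,0,0],[0,0,0],[0,0,0],[0,0,0],[0,0,0]],"offset":[[0.01,0,0],[0.015,0,0],[0.01,0,0],[0,0,0],[0,0,0],[0,0,0]],"gripper":[0,0,0,0,0,0]}' 45
cat > m.py <<'E'
import sys
from h import *
n=sys.argv[1]; z=float(sys.argv[2]); o=r.observe();print(o['joint_pos'].round(2),o['tcp_pos'].round(4),o['force'].round(1))
p,d=grab("side","s"+n); cv2.imwrite(f"pics/s{n}c.png",cv2.resize(p[190:270,190:280,::-1],None,fx=8,fy=7,interpolation=cv2.INTER_CUBIC))
g=p.min(2).astype(np.uint8)
tip=np.array([.59513,.26576]); 
H=(z-.02)
# bar top white region and dark blob inside its hull
m=np.zeros_like(g); m[215:262,200:265]=(g[215:262,200:265]>190)*255
cs,_=cv2.findContours(m,cv2.RETR_CCOMP,2); 
for c in cs:
    if cv2.contourArea(c)>8: 
        M=cv2.moments(c); u=np.array([M['m10'],M['m01']])/M['m00']; q=onz("side",[u],z)[0]; print(cv2.contourArea(c),u.round(2),q.round(4),"shift",(tip-q[:2]).round(4))
E
python3 m.py 7 .098
```

```text
time_s: 13.32
tcp_pos: [0.4957, 0.2569, 0.0965]
ee_rot: [0.0, 0.999, 0.05, -0.001]
force: [-1.2, -0.0, -4.2]
finger_gap: 0.0395
[ 0.02  0.6  -0.71  1.89  0.52  0.85 -2.42] [0.4957 0.2569 0.0965] [-1.2 -0.  -4.2]
18.0 [230.14 234.12] [0.569  0.2523 0.098 ] shift [0.0262 0.0135]
77.0 [235.02 222.03] [0.5729 0.1981 0.098 ] shift [0.0222 0.0677]
8.5 [233.22 220.04] [0.5815 0.1915 0.098 ] shift [0.0137 0.0742]
97.0 [202.99 223.14] [0.667  0.2352 0.098 ] shift [-0.0718  0.0306]
```

View pics/s7c.png

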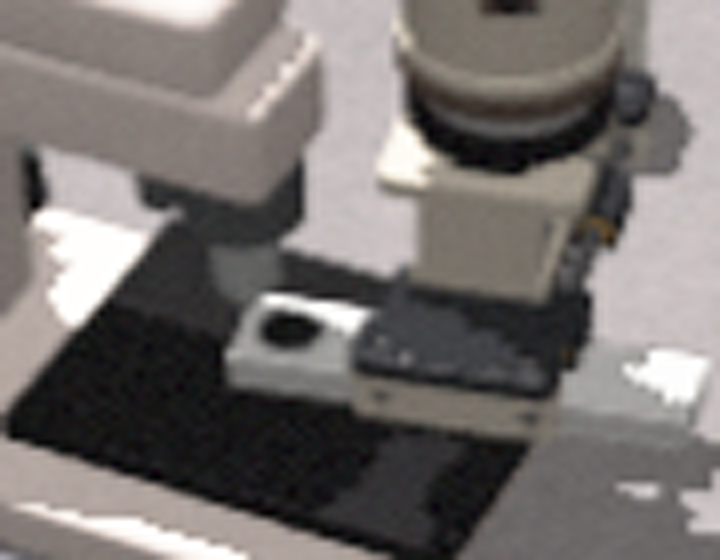

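```bash
cat > d.py <<'E'
import sys
from h import *
f,u,v,z,th=sys.argv[1],int(sys.argv[2]),int(sys.argv[3]),float(sys.argv[4]),int(sys.argv[5])
g=cv2.imread(f).min(2); w=g[v-4:v+5,u-5:u+6]; print(w)
k,l,st,ce=cv2.connectedComponentsWithStats((w<th).astype(np.uint8)); i=l[4,5]; px=ce[i]+[u-5,v-4]
q=onz("side",[px],z)[0]; print(st[i],px,q,"shift",np.array([.59513,.26576])-q[:2])
E
python3 d.py pics/s7.png 226 237 .0966 95
```

```text
[[114 158 205 220 208 229 233 235 237 241 220]
 [139 151 130  99 103 149 166 202 241 252 251]
 [151 125  78  35  21  23  32  79 154 203 248]
 [150  98  32  21  13  25  21  22  52 118 195]
 [146  88  19  19  23  24  25  22  41 117 152]
 [148 104  44  20  19  25  24  40  96 137 155]
 [155 142 110  77  53  59  68  91 134 151 159]
 [158 157 142 131 128 128 128 139 150 154 159]
 [139 146 149 159 161 155 153 157 154 155 155]]
[ 1  2  8  5 32] [225.6875  236.90625] [0.5782563  0.26643509 0.0966    ] shift [ 0.0168737  -0.00067509]
```

The side view now gives a remaining shift of (+17, -0.7) mm, which agrees with dead reckoning. I'll go in 16.5 mm, then lower in small steps watching the force.

```bash
python3 -m creep '{"twist":[[0,0,0],[0,0,0],[0,0,0],[0,0,0],[0,0,0],[0,0,0]],"offset":[[0.006,0,0],[0.006,0,0],[0.0045,0,0],[0,0,0],[0,0,0],[0,0,0]],"gripper":[0,0,0,0,0,0]}' 45
python3 -m creep '{"twist":[[0,0,0],[0,0,0],[0,0,0],[0,0,0],[0,0,0]],"offset":[[0,0,-0.002],[0,0,-0.002],[0,0,0],[0,0,0],[0,0,0]],"gripper":[0,0,0,0,0]}'
python3 m.py 8 .093|head -1
```

```text
time_s: 13.87
tcp_pos: [0.513, 0.2568, 0.0966]
ee_rot: [0.0, 0.999, 0.05, -0.0]
force: [-0.2, -0.1, -4.1]
finger_gap: 0.0397
time_s: 14.28
tcp_pos: [0.5131, 0.2568, 0.0927]
ee_rot: [0.0, 0.999, 0.05, -0.0]
force: [-0.0, -0.3, -5.1]
finger_gap: 0.0396
[ 0.02  0.63 -0.7   1.85  0.52  0.86 -2.41] [0.5131 0.2568 0.0927] [-0.  -0.3 -5.1]
```

View pics/s8c.png

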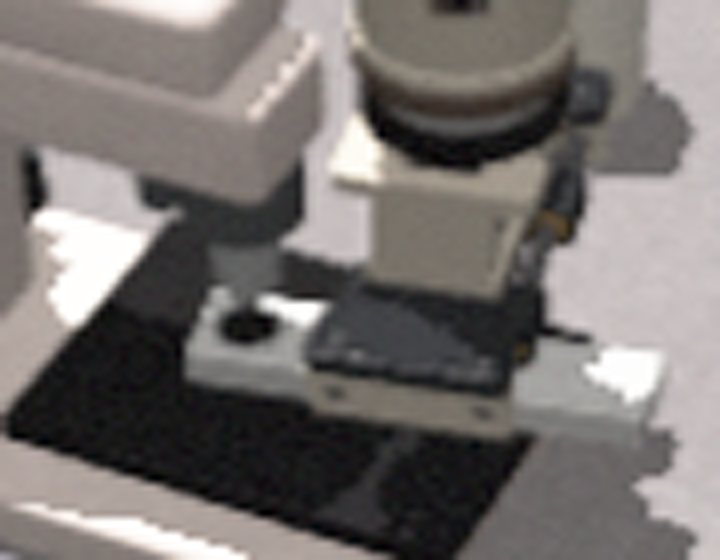

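The disc, at crop (248,327), sits right below the objective tip at (248,303). I'll check its projection, then finish lowering.

```bash
python3 d.py pics/s8.png 221 236 .0928 80|tail -1
python3 -m creep '{"twist":[[0,0,0],[0,0,0],[0,0,0],[0,0,0]],"offset":[[0,0,-0.001],[0,0,-0.001],[0,0,0],[0,0,0]],"gripper":[0,0,0,0]}'; python3 -m creep '{"twist":[[0,0,0],[0,0,0],[0,0,0]],"offset":[[0,0,-0.0005],[0,0,0],[0,0,0]],"gripper":[0,0,0]}'
```

```text
[ 1  1  8  6 31] [220.48387097 235.96774194] [0.59629036 0.26458111 0.0928    ] shift [-0.00116036  0.00117889]
time_s: 14.67
tcp_pos: [0.5132, 0.2567, 0.0906]
ee_rot: [0.0, 0.999, 0.05, -0.0]
force: [-0.6, -0.2, -5.2]
finger_gap: 0.0397
time_s: 14.92
tcp_pos: [0.5133, 0.2568, 0.0903]
ee_rot: [-0.0, 0.999, 0.05, 0.0]
force: [-0.8, -0.6, -4.0]
finger_gap: 0.0397
```

```bash
for i in 1; do python3 -m creep '{"twist":[[0,0,0],[0,0,0],[0,0,0]],"offset":[[-0.0005,0.0005,-0.0005],[0,0,0],[0,0,0]],"gripper":[0,0,0]}'; python3 -m creep '{"twist":[[0,0,0],[0,0,0],[0,0,0]],"offset":[[0,0,-0.0005],[0,0,0],[0,0,0]],"gripper":[0,0,0]}';  done
```

```text
time_s: 15.17
tcp_pos: [0.513, 0.2572, 0.0899]
ee_rot: [0.0, 0.999, 0.05, 0.0]
force: [-0.1, -0.7, -3.0]
finger_gap: 0.0396
time_s: 15.42
tcp_pos: [0.513, 0.2572, 0.0898]
ee_rot: [0.0, 0.999, 0.05, 0.0]
force: [-1.5, -3.1, 4.0]
finger_gap: 0.0394
```

Contact is felt: Fz went from -4 to +4 N. I'll release and back away along the bar.

```bash
python3 -m creep '{"twist":[[0,0,0],[0,0,0],[0,0,0],[0,0,0],[0,0,0],[0,0,0],[0,0,0],[0,0,0],[0,0,0],[0,0,0]],"offset":[[0,0,0],[0,0,0],[0,0,0],[0,0,0],[0,0,0],[0,0,0],[0,0,0],[0,0,0],[0,0,0],[0,0,0]],"gripper":[0.48,0.55,0.65,0.8,1,1,1,1,1,1]}' 45
python3 -m creep '{"twist":[[0,0,0],[0,0,0],[0,0,0],[0,0,0],[0,0,0],[0,0,0],[0,0,0],[0,0,0],[0,0,0],[0,0,0]],"offset":[[0,0,0.005],[0,0,0.01],[-0.005,0,0.02],[-0.01,0,0.02],[-0.02,0,0.03],[-0.02,-0.01,0.03],[-0.02,-0.03,0.03],[-0.01,-0.03,0.03],[0,-0.03,0.02],[0,-0.03,0.02]],"gripper":[1,1,1,1,1,1,1,1,1,1]}'
python3 -m creep '{"twist":[[0,0,0],[0,0,0],[0,0,0],[0,0,0],[0,0,0],[0,0,0],[0,0,0],[0,0,0],[0,0,0],[0,0,0]],"offset":[[0,-0.035,0.01],[0,-0.035,0.01],[0,-0.035,0],[0,-0.035,0],[0,-0.035,0],[0,-0.035,0],[0,-0.03,0],[0,-0.02,0],[0,0,0],[0,0,0]],"gripper":[1,1,1,1,1,1,1,1,1,1]}'
python3 m.py 9 .09|head -1
python3 - <<'E'
from h import *
p,d=grab("top","t9"); cv2.imwrite("pics/t9x.png",cv2.resize(p[:,:,::-1],(768,576),interpolation=cv2.INTER_CUBIC))
cv2.imwrite("pics/t9c.png",cv2.resize(p[140:240,130:230,::-1],None,fx=6,fy=6,interpolation=cv2.INTER_CUBIC))
E
```

```text
time_s: 16.25
tcp_pos: [0.5127, 0.2573, 0.0892]
ee_rot: [-0.0, 0.999, 0.05, 0.0]
force: [-0.5, 0.0, -0.5]
finger_gap: 0.0915
time_s: 17.08
tcp_pos: [0.4296, 0.1317, 0.3017]
ee_rot: [0.001, 0.999, 0.051, 0.001]
force: [1.5, -0.8, -0.0]
finger_gap: 0.0921
time_s: 17.92
tcp_pos: [0.4303, -0.1286, 0.3201]
ee_rot: [-0.0, 0.999, 0.049, 0.0]
force: [0.9, 1.7, -0.2]
finger_gap: 0.0917
[ 0.83  0.05 -0.61  1.92  0.03  1.17 -1.27] [ 0.4303 -0.1286  0.3201] [ 0.9  1.7 -0.2]
```

View pics/s9c.png

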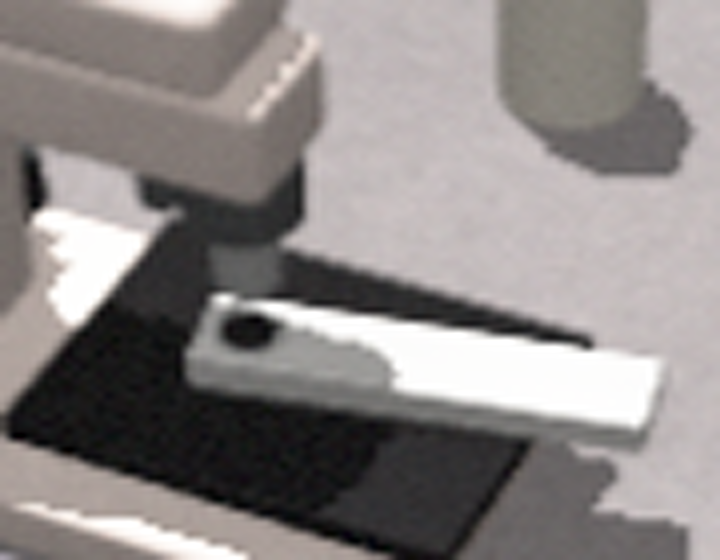

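View pics/t9c.png

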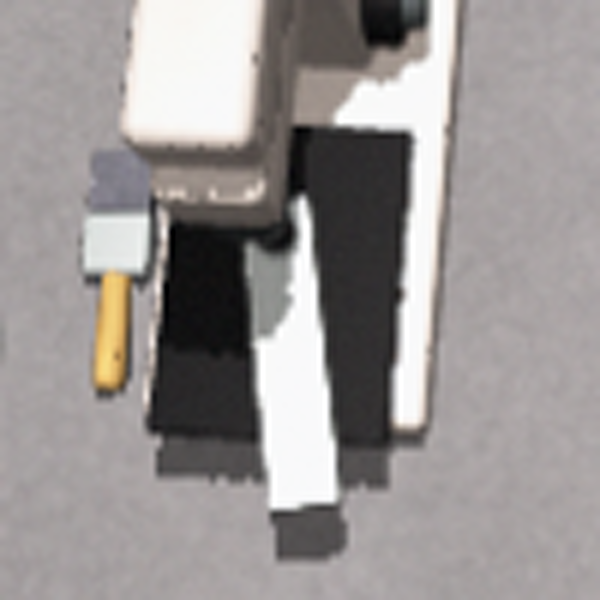

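View pics/t9x.png

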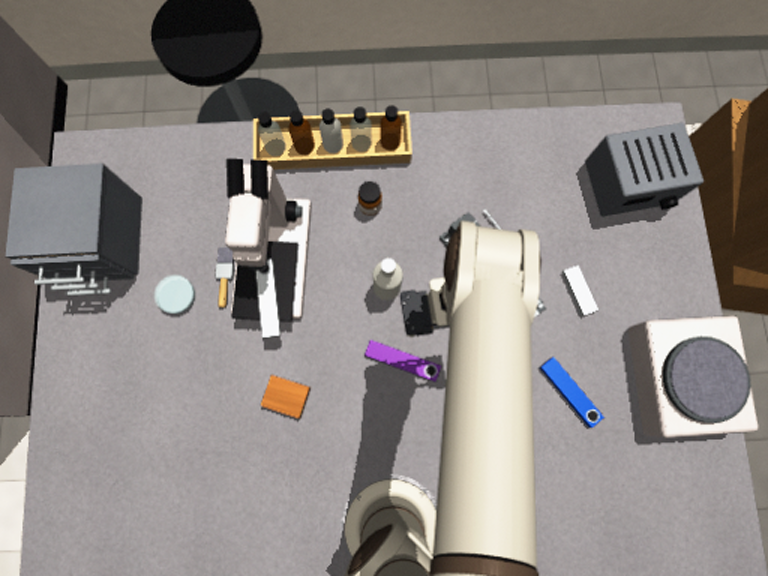

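The bar lies flat on the stage with its disc under the objective (side crop (248,328), tip at (248,300)). The bystanders are in place and the gripper is clear. Next I'll measure from both views.

```bash
python3 d.py pics/s9.png 221 236 .09 80|tail -1
python3 - <<'E'
from h import *
t=cv2.imread("pics/t9.png").min(2); s=cv2.imread("pics/s9.png").min(2)
for n,g,w in(("top",t,(168,170,190,226)),("side",s,(212,228,276,256))):
    m=np.zeros_like(g);x0,y0,x1,y1=w; m[y0:y1,x0:x1]=(g[y0:y1,x0:x1]>(130 if n=="top" else 200))*255
    c=max(cv2.findContours(m,0,2)[0],key=cv2.contourArea); P=onz(n,c.reshape(-1,2),.09)[:,:2]
    R=cv2.minAreaRect((P*1000).astype(np.float32)); B=cv2.boxPoints(R); B=B[np.argsort(B[:,0])]
    rear=B[:2].mean(0)/1000; fr=B[2:].mean(0)/1000; a=(fr-rear)/np.linalg.norm(fr-rear)
    print(n,R,"rear",rear,"yaw",np.degrees(np.arctan2(a[1],a[0])),"disc",rear+.16*a,"with 5.7deg",rear+.16*np.array([.995,.0995]))
p=cv2.imread("pics/s9.png"); cv2.imwrite("pics/s9v.png",cv2.resize(p[50:200,195:355],None,fx=4,fy=4,interpolation=cv2.INTER_CUBIC))
E
```

```text
[ 2  3  7  5 28] [220.53571429 236.89285714] [0.5957866  0.26574812 0.09      ] shift [-6.56597419e-04  1.18753298e-05]
top ((527.7246704101562, 251.92005920410156), (71.917236328125, 182.41900634765625), 87.06754302978516) rear [0.43663457 0.25658622] yaw -2.9324563 disc [0.59642506 0.24840084] with 5.7deg [0.59583457 0.27250622]
side ((516.16162109375, 258.50238037109375), (159.91757202148438, 40.69621276855469), 5.96514368057251) rear [0.4366358 0.2501928] yaw 5.9651423 disc [0.5957694  0.26682052] with 5.7deg [0.59583579 0.26611279]
```

View pics/s9v.png

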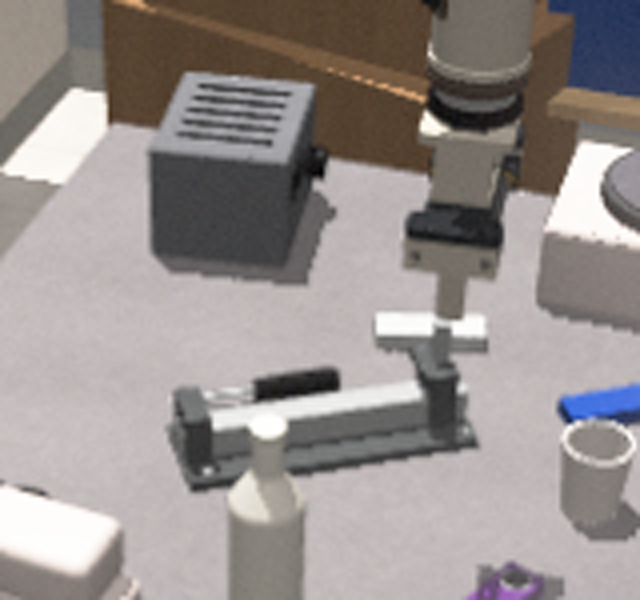

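Run:
```python
from h import *
q=onz("top",(np.array([(271,511),(340,504),(258,338),(324,330)])+.5)/6-.5+[130,140],.09)[:,:2]
rear=q[:2].mean(0);mid=q[2:].mean(0);a=(mid-rear)/np.linalg.norm(mid-rear);print(rear,a,"disc",rear+.16*a,"vs",[.5971,.2644])
r.job_done()
```

```text
[0.43910879 0.24942971] [0.99732694 0.07306835] disc [0.5986811  0.26112064] vs [0.5971, 0.2644]
the job is handed in; nothing more can be done
```

The job is done and handed in at about 18 s of the 64 s. The vise jaw is fully open and the bar lies flat on the stage, disc side up, with its disc under the objective.

- **Vise:** I slid the jaw by its post until it hit its stop. The arm measured 43 mm of travel and the side camera about 47 mm. The jaw was still open in the last side picture.
- **Bar:** I lifted the bar out of the vise and carried it past the wash bottle. I then slid it in under the objective low over the stage and set it down at light contact (about 8 N swing in the vertical force reading). I released it and backed the gripper well clear. The bar is about 12° off the stage's axis, because joint 7 was close to its range end.
- **Final checks:**
  - **Side camera:** the disc is within about 1 mm of the objective's axis by two methods.
  - **Top camera:** the view is partly hidden by the head. It gave about 2 mm in x and 3 mm in y, from hand-picked corners. An automatic top-view fit was spoiled by the white base edge, so I discarded it.
  - **Objective and bystanders:** nothing in the pictures or force readings suggests the objective was touched. The bystanders that could be seen look unmoved.

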